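# Pin the bending fork into the smith's bench receiver

### The arm

A 7-joint arm with a two-finger parallel gripper is mounted at the origin on the work surface. World frame = base frame: x ahead of the robot, y to its left, z up, the work surface at z = 0. Lengths are in m, angles in rad, forces in N, time in s.
With the tool pointing down it reaches from about 0.375 to 0.925 m from the base axis. Payload 3.1 kg.
Tool frame: the origin (TCP) lies between the finger pads; the fingertips stand 19 mm ahead of it and the grasp point (between the pads) is the TCP; z points along the fingers, y is the direction in which the jaws open and shut (so a half turn about z gives the same grasp; the last joint's range is limited). The gripper opens to 85 mm and grips with 20 to 120 N. Pads are 22 mm wide; open, the fingers measure 114 mm over their backs; the gripper's body (76 mm by 85 mm) begins 54 mm behind the grasp point. The pads swing forward as they close: fully open they stand 13 mm farther back than shut.
Start: joints at [-0.098, 0.383, 0.044, 1.598, -0.018, 1.161, -0.05], TCP at [0.65, 0, 0.25] pointing down, gripper open.
Joint ranges: [-2.61, 2.61], [-0.41, 2.15], [-1.48, 1.57], [0, 2.5], [-1.57, 4.71], [0.05, 1.97], [-2.85, 2.85]. Speed limits (rad/s): [2.79, 2.79, 3.14, 3.14, 3.14, 3.14, 3.14].

### API

Orientations are given as a unit quaternion [x, y, z, w].
In Python, from bench import move_ptp, movel, move_j, move_gripper, pause, inverse_kinematics, read_camera, camera_params, MotionError, sign_off, look_for, tip_of, read_time_s, read_qpos, read_joint_vel, read_effort, read_eef_pos, read_tcp_rot, read_ft_force, read_ft_torque, read_finger_gap gives the robot as it stands. Calls block until the motion is done:
- move_ptp(position, orientation): joint-space move of the TCP to a pose.
- movel(position, orientation=None, speed=0.15): straight line of the TCP; orientation=None keeps the orientation; speed is the mean speed in m/s.
- move_j(angles): joint-space move.
- move_gripper(opening, effort=None): finger opening in m; effort is the grip in N (None keeps the last); returns when the fingers have stopped.
- pause(seconds).
- inverse_kinematics(position, orientation): joint angles nearest the present ones, or None.
- read_camera(name): name is "scene" or "side" or "wrist"; returns the picture (420x560x3 uint8, red, green, blue); there is no depth.
- camera_params(name): a dict with "K" (3x3 intrinsics, pixels), "camera_from_world" (4x4, takes a point from world to camera coordinates). Camera axes: x right, y down, z forward; pixel columns grow to the right and rows downward; lengths in m; the calibration is good to about 2 mm. A picture is of the moment at which its call begins: read the wrist's pose just before it. camera_params takes no time and is no camera call; for the wrist camera it gives the pose at the moment of the call.
A pose or a line that the arm cannot do raises MotionError and nothing moves.
- sign_off(): hands the job in, once; it reports no verdict.
Trained networks look in the newest picture that a camera, given by its name, has taken for a name from the list of things; names that differ only in an ending like _2 or _b are one class to them, and where a whole thing is asked for, a point or a joint stands for the part that bears it (a point fixed in the world has none). Each returns a list of dicts, best first, with "confidence" (0 to 1); they miss things now and then, are a little off and sometimes report something else, mostly with a low value. They report only what shows in the picture. A call takes as long as a camera call. They do not tell look-alikes from the thing itself.
- look_for(camera, name): "at" ([column, row] in pixels, amid what is visible of it).
- tip_of(camera, name): "at" ([column, row] in pixels: a listed point, or the origin of a listed thing).
Readings, each from a call of its own:
- read_time_s(): time.
- read_qpos(): joint angles.
- read_joint_vel(): joint speeds.
- read_effort(): joint torques, N m.
- read_eef_pos(): TCP position.
- read_tcp_rot(): TCP orientation.
- read_ft_force(): force on the tool from outside, world axes, zero at the start.
- read_ft_torque(): the same for the moment, N m.
- read_finger_gap(): finger opening in m.
Only numpy, scipy, OpenCV 4.12 (cv2) and the standard library are available. Lean on these libraries where they do the work, as an engineer would, in place of code of your own. Each camera call takes 0.05 s, during which the arm holds its last target.

### The job

Slide the bending fork into the bench receiver's tube until the pin holes line up. Then take the linch pin from its wooden stand and, with its ring pointing away from the fork, feel for the hole and push the pin fully down until its collar beds on the tube, and flip the sprung ring down over the open end of the tube so that it snaps over the pin's lower end. Push gently, never forcing steel on steel, and leave the other things on the bench where they are.

Things in the scene. Friction and masses are not known exactly. Their poses are not given: they have to be found in the camera images.
- receiver: The receiver's fixed base: 120 x 130 x 10 mm plate, 30 mm wide post; origin: centre of the plate's underside. On the post a level grey square tube, 36 mm wide, 39 mm high, 98 mm long, its top 100 mm above the bench, is clamped fast through a long slot: it sits up to 13 mm from its middle place, either way along y. y: along the tube to the fork; -y: out of its open end; z up.
- mark (a point): Fixed reference point on the receiver (not the hole): on the tube's middle line, level with its top face; axes as receiver. The pin hole's mouth lies 5 to 31 mm from it towards -y (18 mm with the tube in its middle place; x and height as here): feel along the tube with the pin. Hole 13.5 mm across, sharp-edged, 28 mm from the open end; 7 mm top wall, fork's tongue 25 mm, bottom wall 7 mm (16 mm hole).
- fork (a joint): How far the bending fork stands out of the tube, m along +y. 0: its tongue's hole is in line with the tube's. 4 N of friction; stays where left. Stop at -0.003. Its hole has a 3 mm countersink: the pin, pushed down, wedges it into line from up to 3 mm off. Push on its flat outer end face: 44 x 44 mm, 58 to 102 mm above the bench, facing +y, 123 mm + this value from the true hole along y. Two 38 mm posts on top, 20 mm in.
- pin: Linch pin, upright, 124 mm long, about 190 g; origin at its tip. From the tip up: tapered nose 7 mm long (8 mm across at the tip), round steel shank 12 mm thick to 58 mm, collar 22 mm across at 58 to 64 mm, neck 16 mm thick with the ring's hinge at 74 mm, wooden grip 84 to 124 mm. z up; the open ring points to -y; x is the hinge axis.
- pin_grip (a point): Centre of the pin's turned wooden grip: round, 21 mm across, 40 mm tall (20 mm above and below this point), 104 mm above the pin's tip, 30 mm above the ring's hinge. Axes as pin. No push on the pin or the fork need exceed 15 N.
- pin_collar (a point): Point on the pin's axis in the plane of the collar's underside, 46 mm below pin_grip, 58 mm above the tip, axes as pin. At the start it lies at the stand's top; fully home it lies at the true hole's mouth.
- ring (a joint): Angle of the pin's sprung ring, rad. 0: open, pointing to the pin's -y and 15 degrees upward, held there by its spring; 1.83: closed, straight down in line with the shank, its bar 3 mm under the pin's tip. Over-centre: pushes back to open below 0.9 rad, snaps shut by itself beyond about 0.9. About 2 N down on the bar starts it, less further on.
- ring_bar (a point): Middle of the ring's far bar (20 mm straight, 6 mm round steel, along x), 80 mm from the hinge. The ring is a steel wire loop, 56 mm wide between the centres of its legs; it clears the tube by 7 mm each side.
- stand_top (a point): Centre of the top of the pin's stand, a fixed square hardwood block 80 x 80 mm and 60 mm high, with one 14.5 mm upright hole right through, in which the pin stands at the start.
- punch_block: Bystander: hardwood block 80 x 80 x 55 mm with two holes, holding a punch and a drift; its place and the pin stand's may be swapped. Origin: centre of the underside.
- punch: Bystander: plain steel punch, 12 mm thick, 100 mm long, upright in the punch block, no ring or grip. Origin at the foot.
- drift: Bystander: plain steel drift, 12 mm thick, 115 mm long, upright in the punch block. Origin at the foot.
- hammer: Bystander: hammer lying on the bench, 260 mm long. Origin: under its middle.
- wirebrush: Bystander: brush lying on the bench between the robot and the receiver, 200 mm long. Origin: under its middle.
- mug: Bystander: white mug 76 mm across, 80 mm high, beyond the receiver. Origin: under its centre.
- grease: Bystander: steel can 64 mm across, 70 mm high. Origin: under its centre.
- offcut: Bystander: square steel bar offcut 100 x 25 x 25 mm lying on the bench. Origin: under its middle.
Not all that is in view belongs to the job. What is shaped like the receiver but orange or white is not meant.

How it is judged:
On the way, in this order (a step that is already met when the one before it is completed fails the run):
1. the fork is slid in until its hole is within 4 mm of line with the tube's (value of joint fork between -0.004 and 0.004 m), for 0.2 s.
2. the pin is through the receiver and the fork, its collar bedded on the tube (z of pin_collar in the frame of mark below 0.002 m and value of joint ring below 0.9 rad and x of pin_collar in the frame of mark between -0.003 and 0.003 m and y of pin_collar in the frame of mark between -0.033 and -0.003 m), for 0.2 s.
3. the ring has snapped over the pin's end (value of joint ring above 1.7 rad), for 0.2 s.
At the end, for the whole second after the job is handed in: The pin stands upright (3.5 degrees) through tube and fork: within 3 mm of the tube's middle line and 3 to 33 mm to -y of the mark, collar within 2 mm of the tube's top, y axis within 17 degrees of the tube's; fork within 3 mm of in line; ring closed beyond 1.7 rad, its bar below the tube (z of pin_collar in the frame of mark below 0.002 m and angle between pin_collar's own z axis and vertical below 0.06 rad and value of joint fork between -0.003 and 0.003 m and value of joint ring above 1.7 rad and angle between the y axis of pin_collar and the y axis of mark, either way round below 0.3 rad and z of ring_bar in the frame of mark below -0.05 m and x of pin_collar in the frame of mark between -0.003 and 0.003 m and y of pin_collar in the frame of mark between -0.033 and -0.003 m); the robot touches nothing.
It fails at once if the pin or its ring is forced on the receiver (over 40 N) (contact force between pin and receiver above 40 N).
It fails at once if the fork is pushed with over 40 N (contact force between any of the arm, the fingers and fork above 40 N).
It fails at once if a bystander is shifted by more than 30 mm (distance of any of punch, drift, hammer, wirebrush, mug, grease, offcut from where it was at the start of the episode above 0.03 m).
It also fails if it takes over 72 s, if anything falls off the work surface, if the arm or the gripper's body presses on something with over 40 N, if the wrist force passes 120 N, or if a joint passes its speed limit or range.

## Working session

There is one attempt and no reset: what is moved stays moved. The work goes in short steps, each a Python script; the robot and the scene stay as the last script left them, time stands still between calls to the robot, and variables do not carry over. Pictures are saved under pics/ and viewed, and the job is handed in when it is done.

```bash
ls; mkdir -p pics
python3 - <<'E'
from bench import *
import cv2,numpy as np
print(read_time_s(),read_eef_pos(),read_tcp_rot(),read_finger_gap(),read_ft_force())
for c in ["scene","side","wrist"]:
    im=read_camera(c); cv2.imwrite(f"pics/{c}0.png",im[:,:,::-1])
    p=camera_params(c); print(c,np.round(p["K"],1).tolist(),np.round(p["camera_from_world"],4).tolist())
    for n in ["receiver","pin_grip","stand_top","mark","fork","ring_bar"]:
        try: print(n,[(np.round(d["at"],1).tolist(),round(d["confidence"],2)) for d in tip_of(c,n)][:4])
        except Exception as e: print(n,e)
print(read_time_s())
E
```

```text
pics
0.0 [6.49098209e-01 5.84138312e-06 2.48856773e-01] [ 0.70707198  0.70714033 -0.0009951  -0.00088389] 0.08555461839414201 [-0.43168356 -0.57871913 -0.44543441]
scene [[391.9, 0.0, 276.8], [0.0, 391.9, 211.7], [0.0, 0.0, 1.0]] [[-0.2045, 0.9789, -0.0033, 0.1187], [0.5859, 0.1197, -0.8015, -0.2191], [-0.7841, -0.1659, -0.598, 1.3934], [0.0, 0.0, 0.0, 1.0]]
receiver [([426.9, 220.9], 0.89), ([177.9, 187.3], 0.85), ([266.1, 255.1], 0.64)]
pin_grip [([165.6, 199.2], 0.61), ([329.6, 329.6], 0.32)]
stand_top [([168.6, 217.4], 0.79), ([163.2, 198.2], 0.61), ([139.6, 285.8], 0.19)]
mark [([256.4, 227.1], 0.76), ([172.4, 158.8], 0.67), ([431.8, 187.4], 0.67), ([339.8, 214.3], 0.29)]
fork it knows: drift, grease, hammer, mark, mug, offcut, pin, pin_collar, pin_grip, punch, punch_block, receiver, ring_bar, stand_top, wirebrush
ring_bar [([158.1, 186.4], 0.6)]
side [[433.3, 0.0, 274.8], [0.0, 433.3, 210.7], [0.0, 0.0, 1.0]] [[-0.9934, -0.1137, -0.0139, 0.5122], [-0.0771, 0.7529, -0.6536, 0.1135], [0.0848, -0.6482, -0.7567, 1.128], [0.0, 0.0, 0.0, 1.0]]
receiver [([344.7, 386.3], 0.78), ([350.
[... 158 characters left out ...]
0.91), ([345.5, 355.8], 0.88), ([257.1, 199.5], 0.84), ([286.9, 134.9], 0.51)]
fork it knows: drift, grease, hammer, mark, mug, offcut, pin, pin_collar, pin_grip, punch, punch_block, receiver, ring_bar, stand_top, wirebrush
ring_bar [([166.7, 353.9], 0.15)]
wrist [[373.7, 0.0, 281.4], [0.0, 373.7, 211.6], [0.0, 0.0, 1.0]] [[1.0, 0.0005, 0.0001, -0.6507], [0.0004, -0.9452, 0.3265, -0.0418], [0.0003, -0.3265, -0.9452, 0.3811], [0.0, 0.0, 0.0, 1.0]]
receiver [([207.8, 198.7], 0.97)]
pin_grip []
stand_top []
mark [([189.0, 252.0], 0.96)]
fork it knows: drift, grease, hammer, mark, mug, offcut, pin, pin_collar, pin_grip, punch, punch_block, receiver, ring_bar, stand_top, wirebrush
ring_bar []
0.9
```

View pics/scene0.png

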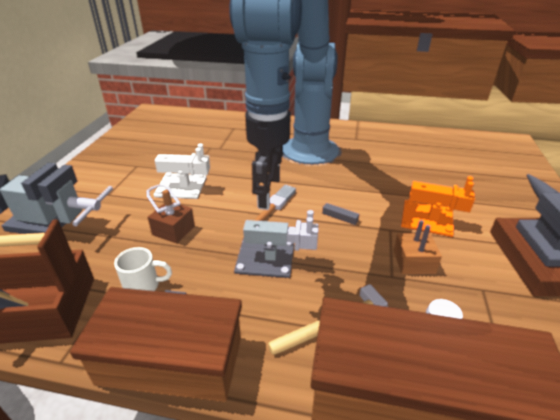

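View pics/side0.png

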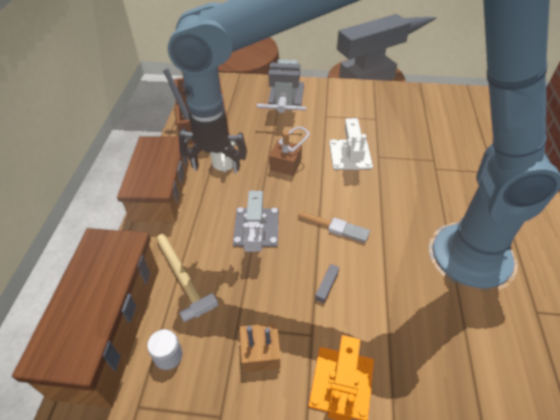

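View pics/wrist0.png

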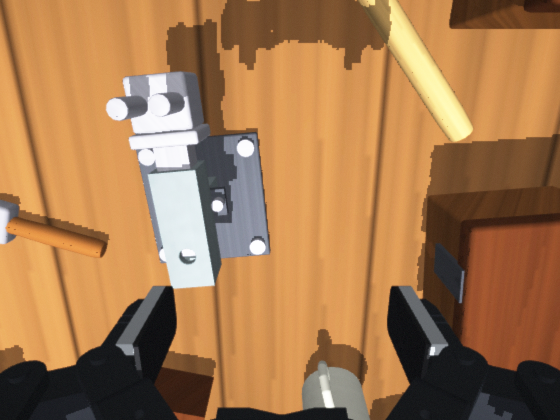

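```bash
cat > h.py <<'E'
from bench import *
import cv2,numpy as np
from scipy.spatial.transform import Rotation as R
def P(c):
    p=camera_params(c); return np.array(p["K"])@np.array(p["camera_from_world"])[:3]
def tri(obs): # list of (P,(u,v))
    A=[]
    for p,(u,v) in obs: A+= [u*p[2]-p[0], v*p[2]-p[1]]
    A=np.array(A); A=A/np.linalg.norm(A[:,:3],axis=1,keepdims=True)
    X=np.linalg.svd(A)[2][-1]; X=X[:3]/X[3]
    r=[]
    for p,(u,v) in obs:
        q=p@np.r_[X,1]; r.append(np.round(q[:2]/q[2]-[u,v],1).tolist())
    return np.round(X,4),r
def onz(p,uv,z):
    u,v=uv
    A=np.array([u*p[2]-p[0], v*p[2]-p[1]])
    return np.linalg.solve(A[:,:2],-(A[:,2]*z+A[:,3]))
def proj(p,X):
    q=p@np.r_[X,1]; return q[:2]/q[2]
def down(yaw): # tool pointing down; tool x axis at heading yaw, y axis = yaw-90deg
    return (R.from_euler('z',yaw)*R.from_euler('x',np.pi)).as_quat()
def shot(c,name):
    p=P(c); im=read_camera(c); cv2.imwrite(f"pics/{name}.png",im[:,:,::-1]); return p,im
E
python3 - <<'E'
from h import *
s,d,w=P("scene"),P("side"),P("wrist")
np.save("w0.npy",w)
print("rec",tri([(s,(266.1,255.1)),(d,(255.3,228.9)),(w,(207.8,198.7))]))
print("mark",tri([(s,(256.4,227.1)),(d,(257.1,199.5)),(w,(189,252))]))
print("grip",tri([(s,(165.6,199.2)),(d,(286.4,136.5))]))
print("stand",tri([(s,(168.6,217.4)),(d,(283.7,148.9))]))
print("hole w",onz(w,(188,257),.1))
print(R.from_quat(read_tcp_rot()).as_matrix().round(2).tolist(), down(np.pi/2))
im=cv2.imread("pics/side0.png"); cv2.imwrite("pics/side0z.png",cv2.resize(im[90:290,200:400],None,fx=3,fy=3,interpolation=cv2.INTER_CUBIC))
im=cv2.imread("pics/wrist0.png"); cv2.imwrite("pics/wrist0z.png",cv2.resize(im[60:300,90:290],None,fx=2.5,fy=2.5,interpolation=cv2.INTER_CUBIC))
E
```

```text
rec (array([ 0.5724, -0.0266,  0.0058]), [[0.6, 1.5], [-0.0, -1.6], [-2.5, -1.3]])
mark (array([ 0.57  , -0.0502,  0.0909]), [[-0.2, 0.3], [-1.2, 0.7], [-4.3, 2.2]])
grip (array([ 0.5146, -0.2996,  0.1005]), [[-0.9, -1.1], [-0.3, 1.2]])
stand (array([ 0.5229, -0.2978,  0.0511]), [[-1.3, -1.5], [-0.5, 1.6]])
hole w [ 0.57512466 -0.04831935]
[[-0.0, 1.0, -0.0], [1.0, 0.0, 0.0], [0.0, -0.0, -1.0]] [7.07106781e-01 7.07106781e-01 4.32978028e-17 4.32978028e-17]
```

View pics/side0z.png

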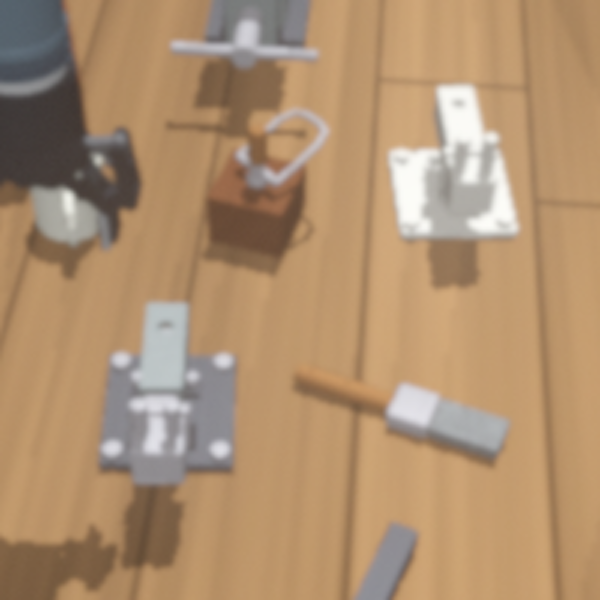

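View pics/wrist0z.png

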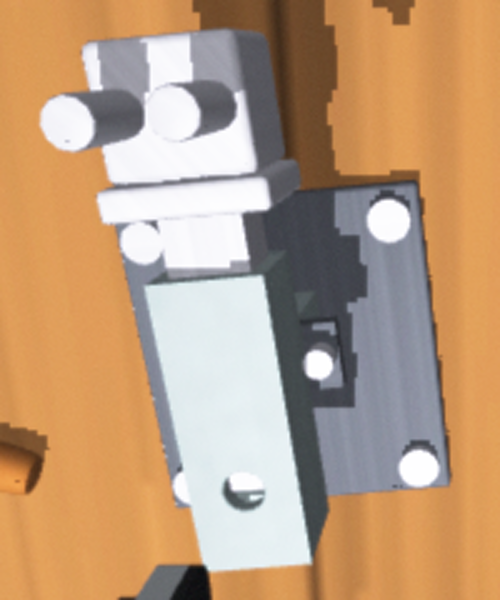

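Run:
```python
from h import *
q=down(np.pi/2)
for i,p in enumerate([(0.572,-0.10,0.28),(0.572,-0.03,0.28)]):
    move_ptp(p,q)
    pp,im=shot("wrist",f"r{i}"); np.save(f"r{i}.npy",pp)
    for n in ["mark","receiver"]:
        print(n,[(np.round(d["at"],1).tolist(),round(d["confidence"],2)) for d in tip_of("wrist",n)][:2])
    print(read_time_s(),read_ft_force())
a=cv2.imread("pics/r0.png");b=cv2.imread("pics/r1.png")
cv2.imwrite("pics/rr.png",cv2.resize(np.hstack([a[:,80:480],b[:,80:480]]),None,fx=1,fy=1))
move_gripper(0.0)
print(read_finger_gap())
```

```text
mark [([284.6, 118.6], 0.85), ([226.2, 375.0], 0.7)]
receiver [([86.4, 351.6], 0.86), ([281.9, 98.6], 0.64)]
1.6333 [-0.18526521  0.75943572  0.77509012]
mark [([284.1, 206.0], 0.7)]
receiver [([281.9, 170.7], 0.89), ([96.9, 187.6], 0.37)]
2.1667 [ 0.37649453 -0.24278735 -0.24608703]
0.00019683160439157914
```

View pics/rr.png

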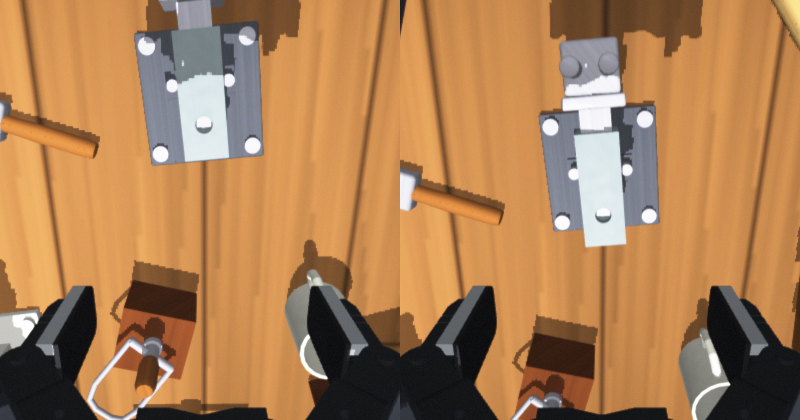

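Run:
```python
from h import *
b=cv2.imread("pics/r1.png"); a=cv2.imread("pics/r0.png")
z=lambda im,x,y,w,h,f: cv2.resize(im[y:y+h,x:x+w],None,fx=f,fy=f,interpolation=cv2.INTER_CUBIC)
A=z(b,215,30,130,225,2.6); B=z(a,215,0,130,225,2.6)
cv2.imwrite("pics/rz.png",np.hstack([A,B]))
```

```text
(no output)
```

View pics/rz.png

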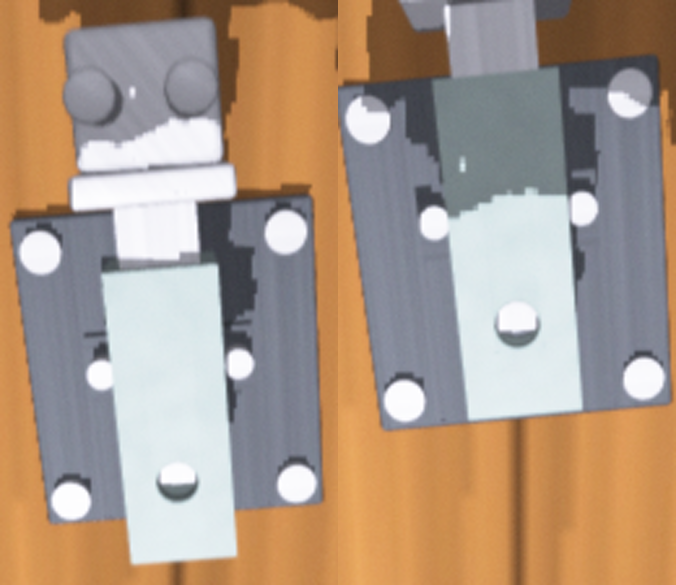

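Run:
```python
from h import *
r0,r1,w0=np.load("r0.npy"),np.load("r1.npy"),np.load("w0.npy")
s,d=P("scene"),P("side")
f=lambda x,y,oy:(215+x/2.6,oy+y/2.6)
A={'TL':(102,272),'TR':(217,264),'BL':(132,563),'BR':(236,556),'H':(178,481)}
B={'TL':(95,80),'TR':(220,68),'BL':(130,419),'BR':(244,410),'H':(179,324)}
W={'TL':(147,287),'TR':(265,275),'BL':(208,572),'BR':(312,562),'H':(243,491)}
G={}
for k in A:
    o=[(r1,f(*A[k],30)),(r0,f(*B[k],0)),(w0,(90+W[k][0]/2.5,60+W[k][1]/2.5))]
    G[k]=[onz(p,uv,.1) for p,uv in o]
    print(k,tri(o),np.round(G[k],4).tolist())
for k in range(3):
    t=(G['TL'][k]+G['TR'][k])/2; b=(G['BL'][k]+G['BR'][k])/2
    print("axis",t,b,np.linalg.norm(t-b),np.degrees(np.arctan2(*(t-b)[::-1])), "hole from open end",np.linalg.norm(G['H'][k]-b))
for n,uv in {'FL':(66,30),'FR':(213,18)}.items(): print(n,onz(r1,f(*uv,30),.102))
print("mark r1",onz(r1,(284.1,206),.1),"r0",onz(r0,(284.6,118.6),.1))
# base plate corners z=.01
c=[onz(r1,f(*u,30),.01) for u in [(10,222),(312,197),(322,501),(50,523)]]
print("plate",np.round(c,4).tolist(),np.mean(c,0))
```

```text
TL (array([0.551 , 0.0201, 0.1004]), [[0.2, 0.0], [0.3, 0.5], [-0.6, -0.4]]) [[0.5508, 0.0201], [0.5508, 0.0205], [0.5513, 0.0197]]
TR (array([0.5864, 0.0232, 0.0993]), [[0.3, -0.6], [0.2, 0.6], [-0.5, 0.1]]) [[0.5862, 0.0228], [0.5862, 0.0235], [0.5869, 0.0234]]
BL (array([ 0.5596, -0.0775,  0.0999]), [[0.2, -0.4], [0.6, 0.8], [-0.9, -0.3]]) [[0.5595, -0.0778], [0.5592, -0.0768], [0.5604, -0.0776]]
BR (array([ 0.5951, -0.0744,  0.0997]), [[0.3, -0.7], [-0.1, 0.4], [-0.2, 0.4]]) [[0.5949, -0.0749], [0.5952, -0.074], [0.5953, -0.0738]]
H (array([ 0.5748, -0.0474,  0.1011]), [[-0.1, -0.3], [0.2, 0.1], [-0.1, 0.2]]) [[0.5749, -0.048], [0.5747, -0.0474], [0.5745, -0.0478]]
axis [0.56846263 0.02144714] [ 0.57716373 -0.07638826] 0.09822155993318252 95.08229272363852 hole from open end 0.028439649575314817
axis [0.56849931 0.02199228] [ 0.57716572 -0.07539853] 0.09777564591743773 95.08512440506378 hole from open end 0.02812794914600293
axis [0.56908894 0.02158671] [ 0.57786358 -0.07574749] 0.09772890860893993 95.15126669861282 hole from open end 0.028162944028188763
FL [0.54177433 0.08800553]
FR [0.58336215 0.09143648]
mark r1 [ 0.57532909 -0.03988679] r0 [ 0.5752475  -0.04271193]
plate [[0.5085, 0.0275], [0.6267, 0.0379], [0.6379, -0.0886], [0.52, -0.0999]] [ 0.57325614 -0.03076417]
```

```bash
cat >> h.py <<'E'
TH=np.radians(95.1); U=np.array([np.cos(TH),np.sin(TH),0]); H=np.array([0.5748,-0.0477,0.1])
V=np.array([np.sin(TH),-np.cos(TH),0]) # tube +x
def hp(along,z,across=0): # position relative to the hole
    p=H+U*along+V*across; p[2]=z; return p
E
python3 - <<'E'
from h import *
q=down(TH)
move_ptp(hp(0.19,0.25),q); 
movel(hp(0.19,0.100),q,speed=0.25)
pause(0.2); f0=read_ft_force(); print(read_time_s(),f0,read_eef_pos())
a=0.175; hit=None
movel(hp(a,0.1),q,speed=0.1)
while a>0.125:
    a-=0.002; movel(hp(a,0.1),q,speed=0.04)
    f=read_ft_force()-f0; e=read_eef_pos()-H
    fu=f@U; print(round(a,4),round(e@U,4),round(fu,2),np.round(f,1).tolist())
    if hit is None and fu>1.5:
        hit=a; break
print(read_time_s())
E
```

```text
4.6167 [0.31789364 0.03999577 0.64963109] [0.55976305 0.14184654 0.10228182]
0.173 0.1732 -0.14 [0.4, -0.1, -0.4]
0.171 0.1709 0.32 [-0.7, 0.3, -0.1]
0.169 0.1687 -0.18 [-1.2, -0.3, -1.2]
0.167 0.1667 -0.51 [-0.7, -0.6, -0.5]
0.165 0.1647 1.12 [-0.5, 1.1, -0.8]
0.163 0.1627 0.09 [-0.5, 0.1, -1.3]
0.161 0.1607 0.11 [-0.1, 0.1, -0.9]
0.159 0.1588 0.1 [-0.2, 0.1, -0.0]
0.157 0.1568 0.05 [-1.1, -0.0, -0.4]
0.155 0.1547 -0.44 [-0.5, -0.5, -0.2]
0.153 0.1527 -0.36 [-0.5, -0.4, -1.3]
0.151 0.1507 -0.41 [0.0, -0.4, -0.7]
0.149 0.1493 1.04 [1.0, 1.1, -1.1]
0.147 0.1485 4.3 [-0.4, 4.3, -1.3]
8.4167
```

Run:
```python
from h import *
q=down(TH)
a=0.147
while a>0.122:
    a-=0.003 if a>0.138 else 0.001
    movel(hp(a,0.1),q,speed=0.03)
    f=read_ft_force(); e=read_eef_pos()-H
    print(round(a,4),round(e@U,4),round(f@U,2))
    if f@U>12 or e@U<0.1348: break
p,im=shot("wrist","f1"); np.save("f1.npy",p)
p,im=shot("scene","f1s")
print(read_time_s())
b=cv2.imread("pics/f1s.png"); cv2.imwrite("pics/f1sz.png",cv2.resize(b[190:290,220:340],None,fx=5,fy=5,interpolation=cv2.INTER_CUBIC))
```

```text
0.144 0.1446 4.05
0.141 0.1409 4.33
0.138 0.1377 2.72
0.137 0.1369 2.77
0.136 0.1359 3.77
0.135 0.1349 4.14
0.134 0.1338 3.11
10.2667
```

View pics/f1.png

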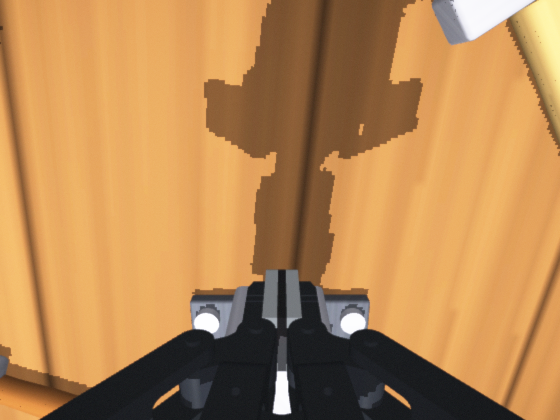

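View pics/f1sz.png

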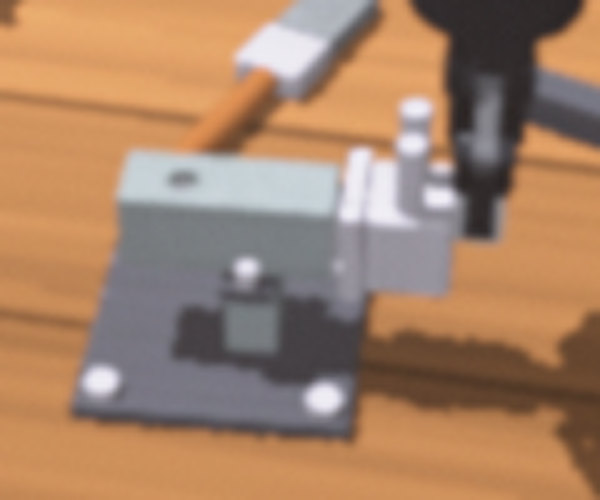

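Run:
```python
from h import *
q=down(TH)
movel(hp(0.15,0.1),q,speed=0.15)
movel(hp(0.16,0.19),q,speed=0.3)
q=down(np.pi/2)
move_ptp((0.572,-0.06,0.24),q)
p,im=shot("wrist","f2"); np.save("f2.npy",p)
print(read_time_s())
for X in [hp(.123,.102),hp(0,.1),hp(.07,.1)]: print(proj(p,X))
z=lambda im,x,y,w,h,f: cv2.resize(im[y:y+h,x:x+w],None,fx=f,fy=f,interpolation=cv2.INTER_CUBIC)
b=cv2.imread("pics/f2.png")
cv2.imwrite("pics/f2z.png",z(b,200,0,160,200,3))
```

```text
11.775
[ 2.69533877e+02 -2.02440450e-01]
[286.19794986 190.60408351]
[277.42311343  89.84591431]
```

View pics/f2z.png

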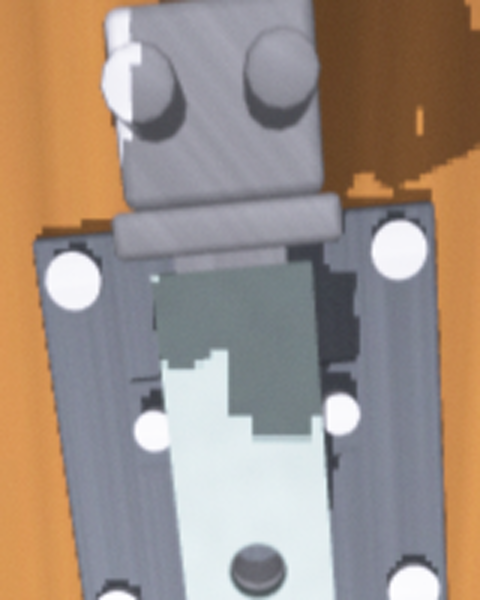

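Run:
```python
from h import *
q=down(TH)
move_ptp(hp(-0.086,0.17),q)
p,im=shot("wrist","f3"); np.save("f3.npy",p)
c=np.array(camera_params("wrist")["camera_from_world"]); print("cam",-c[:3,:3].T@c[:3,3],"hole",H)
print(read_time_s())
u,v=proj(p,H).round().astype(int); print(u,v)
b=cv2.imread("pics/f3.png")
cv2.imwrite("pics/f3z.png",cv2.resize(b[max(0,v-40):v+40,u-50:u+50],None,fx=7,fy=7,interpolation=cv2.INTER_CUBIC))
```

```text
cam [ 0.575833   -0.04571478  0.29316347] hole [ 0.5748 -0.0477  0.1   ]
12.3167
282 85
```

View pics/f3z.png

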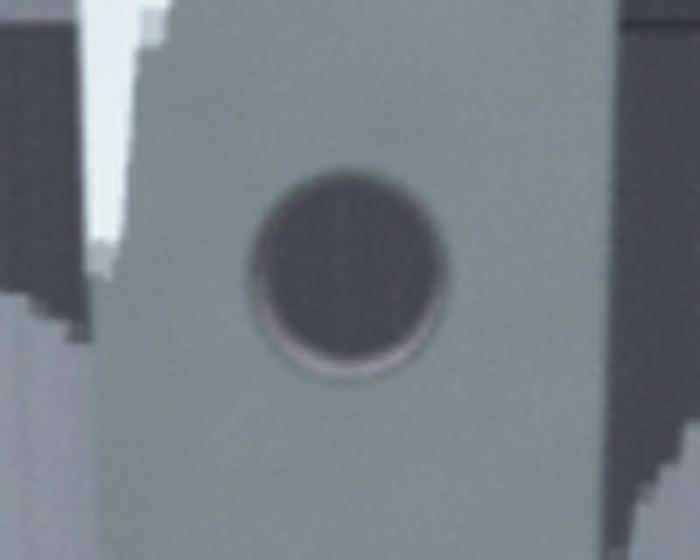

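Run:
```python
from h import *
move_gripper(0.085)
q=down(np.pi/2)
for i,p in enumerate([(0.518,-0.40,0.30),(0.50,-0.33,0.32)]):
    move_ptp(p,q)
    pp,im=shot("wrist",f"p{i}"); np.save(f"p{i}.npy",pp)
    for n in ["pin_grip","stand_top","ring_bar","pin_collar"]:
        print(n,[(np.round(d["at"],1).tolist(),round(d["confidence"],2)) for d in tip_of("wrist",n)][:2])
a=cv2.imread("pics/p0.png");b=cv2.imread("pics/p1.png")
cv2.imwrite("pics/pp.png",np.hstack([a[:,80:480],b[:,80:480]]))
print(read_time_s(),read_ft_force())
```

```text
pin_grip [([278.6, 55.9], 0.92)]
stand_top [([281.3, 55.4], 0.77)]
ring_bar [([220.9, 131.6], 0.9)]
pin_collar [([283.8, 58.6], 0.66)]
pin_grip [([298.0, 139.6], 0.85)]
stand_top [([298.5, 133.4], 0.84), ([298.8, 131.2], 0.28)]
ring_bar [([244.4, 201.4], 0.95)]
pin_collar [([300.4, 133.6], 0.75)]
15.1583 [ 0.5468741  -0.22509129 -1.04999224]
```

View pics/pp.png

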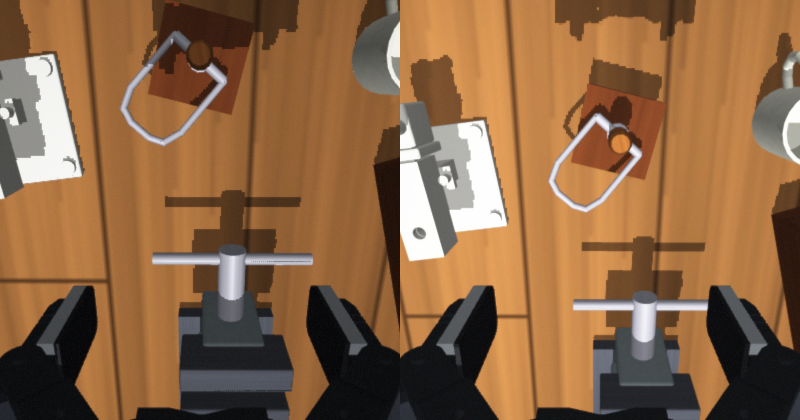

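Run:
```python
from h import *
a,b=np.load("p0.npy"),np.load("p1.npy"); s,d=P("scene"),P("side")
g=tri([(a,(278.6,55.9)),(b,(298,139.6)),(d,(286.4,136.5)),(s,(165.6,199.2))]);print("grip",g, tri([(a,(278.6,55.9)),(b,(298,139.6))]))
print("stand",tri([(a,(281.3,55.4)),(b,(298.5,133.4))]),tri([(a,(281.3,55.4)),(b,(298.5,133.4)),(d,(283.7,148.9)),(s,(168.6,217.4))]))
print("collar",tri([(a,(283.8,58.6)),(b,(300.4,133.6))]))
r=tri([(a,(220.9,131.6)),(b,(244.4,201.4))]);print("bar",r)
for z in (.106,.06): print(z,onz(a,(278.6,55.9) if z>.1 else (283.8,58.6),z),onz(b,(298,139.6) if z>.1 else (300.4,133.6),z))
v=(r[0]-g[0]); print(np.linalg.norm(v[:2]),np.degrees(np.arctan2(v[1],v[0])))
A=cv2.imread("pics/p0.png");B=cv2.imread("pics/p1.png")
z=lambda im,x,y,w,h,f: cv2.resize(im[y:y+h,x:x+w],None,fx=f,fy=f,interpolation=cv2.INTER_CUBIC)
cv2.imwrite("pics/pz.png",np.hstack([z(A,190,0,150,150,2.6),z(B,215,75,150,150,2.6)]))
```

```text
grip (array([ 0.5167, -0.2935,  0.1044]), [[-0.5, 3.0], [0.1, 2.2], [-1.2, 1.4], [0.7, -1.7]]) (array([ 0.5169, -0.2915,  0.1046]), [[-0.4, 0.1], [0.3, -0.1]])
stand (array([ 0.5187, -0.2894,  0.0775]), [[-0.6, 0.2], [0.6, -0.1]]) (array([ 0.5215, -0.2925,  0.054 ]), [[2.5, 5.7], [2.1, 0.1], [-0.2, 2.0], [0.7, -2.5]])
collar (array([ 0.5211, -0.2911,  0.0653]), [[-0.5, 0.1], [0.4, -0.1]])
bar (array([ 0.4672, -0.3511,  0.1003]), [[-1.2, 0.4], [1.1, -0.4]])
0.106 [ 0.51718035 -0.29148436] [ 0.51650553 -0.29135315]
0.06 [ 0.52149177 -0.2907113 ] [ 0.52094605 -0.29190212]
0.07594741601924326 -130.67493956526152
```

View pics/pz.png

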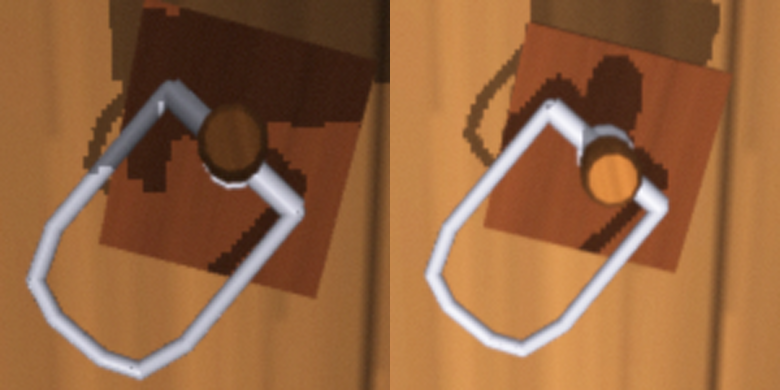

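Run:
```python
from h import *
a,b=np.load("p0.npy"),np.load("p1.npy")
print("top", onz(b,(300,143.5),.126),onz(a,(279.6,53),.126), tri([(a,(279.6,53)),(b,(300,143.5))]))
f=lambda X,Y:(215+X/2.6,75+Y/2.6)
c=[f(525-390,25),f(733-390,72),f(678-390,270),f(485-390,227)]
c=[onz(b,u,.06) for u in c]; print("stand",np.round(c,4).tolist(),np.mean(c,0))
l=[onz(b,f(552-390,105),.076),onz(b,f(660-390,205),.076)]; print("hinge",l,np.mean(l,0),np.degrees(np.arctan2(*(l[1]-l[0])[::-1])),np.linalg.norm(l[0]-l[1]))
print("bar", onz(b,f(520-390,350),.097))
for yaw in (138,-42):
    q=down(np.radians(yaw)); print(yaw, inverse_kinematics((0.518,-0.2915,0.2),q))
    q=down(np.radians(yaw+47)); print(yaw, inverse_kinematics(hp(0,.23),q))
```

```text
top [ 0.51734208 -0.29175765] [ 0.51806946 -0.29082094] (array([ 0.5176, -0.2912,  0.1292]), [[-0.6, 0.2], [0.5, -0.1]])
stand [[0.4874, -0.245], [0.5663, -0.2616], [0.5487, -0.339], [0.4707, -0.3216]] [ 0.51828271 -0.29176714]
hinge [array([ 0.49764344, -0.27273171]), array([ 0.53878621, -0.30956897])] [ 0.51821483 -0.29115034] -41.83973984407648 0.05522418783079243
bar [ 0.48579272 -0.36093875]
138 [ 0.40152513  0.32827029  0.04980813  1.78506027 -0.01873923  1.02871823
  1.29610439]
138 [ 0.16533044  0.27407018 -0.17992725  1.79060628  0.05489423  1.0817527
  1.62423661]
-42 [ 0.08645127  0.34677241  0.43147025  1.80065894 -0.16656817  1.02993157
 -1.72241045]
-42 [-0.10469682  0.26480063  0.13522247  1.80409332 -0.04011547  1.07534269
 -1.43858306]
```

Run:
```python
from h import *
q=down(np.radians(138.2)); g=np.array([0.518,-0.2914])
move_ptp([*g,0.24],q)
move_gripper(0.06)
movel([*g,0.16],q,speed=0.2)
pause(.2); f0=read_ft_force()
movel([*g,0.107],q,speed=0.08); f1=read_ft_force(); print(f1-f0)
move_gripper(0.0,effort=60)
print(read_time_s(),read_finger_gap(),read_ft_force()-f0,read_eef_pos())
shot("wrist","g1")
```

```text
[ 0.43929209 -0.4870307   0.8330346 ]
18.275 0.019369426938974848 [-0.61851618 -0.31136729  3.05484432] [ 0.51833648 -0.29176374  0.10776121]
```

View pics/g1.png

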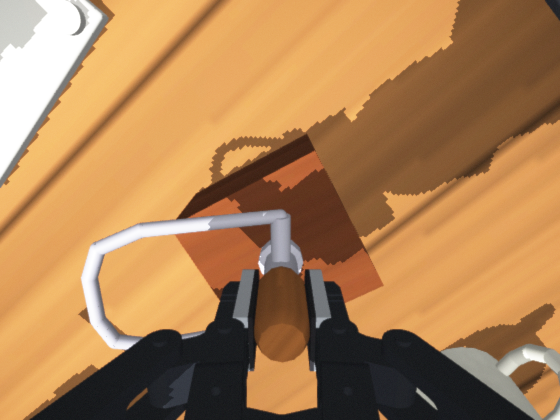

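Run:
```python
from h import *
q=down(np.radians(138.2))
movel([0.518,-0.2914,0.26],q,speed=0.2)
print(read_time_s(),read_finger_gap(),read_ft_force())
q2=down(TH+np.pi/2)
move_ptp(hp(0,.26),q2)
movel(hp(0,.225),q2,speed=0.1)
pause(.3)
p,im=shot("wrist","g2"); shot("side","g2s"); shot("scene","g2c"); np.save("g2.npy",p)
print(read_time_s(),read_eef_pos(),read_ft_force())
a=cv2.imread("pics/g2.png")
z=lambda im,x,y,w,h,f: cv2.resize(im[y:y+h,x:x+w],None,fx=f,fy=f,interpolation=cv2.INTER_CUBIC)
sd=cv2.imread("pics/g2s.png"); sc=cv2.imread("pics/g2c.png")
cv2.imwrite("pics/g2z.png",np.hstack([z(sd,200,120,120,150,3.3),z(sc,210,150,120,150,3.3)]))
for e in [(0,.225-.105),(0,.225)]:
  X=hp(*e); print([proj(P(c),X).round(1).tolist() for c in ("scene","side","wrist")])
```

```text
19.2417 0.019531756935674785 [-0.11726564 -0.07168003 -2.53633681]
21.175 [ 0.57501504 -0.0475976   0.22540355] [ 0.95948274  0.04158237 -2.6017493 ]
[[256.3, 218.7], [253.4, 193.2], [279.9, 217.6]]
[[254.6, 178.9], [251.2, 163.2], [278.7, 310.5]]
```

View pics/g2.png

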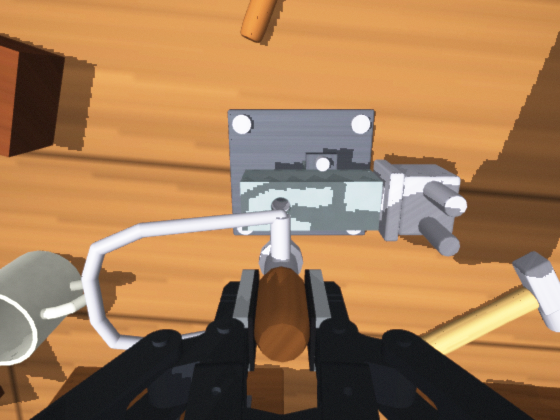

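View pics/g2z.png

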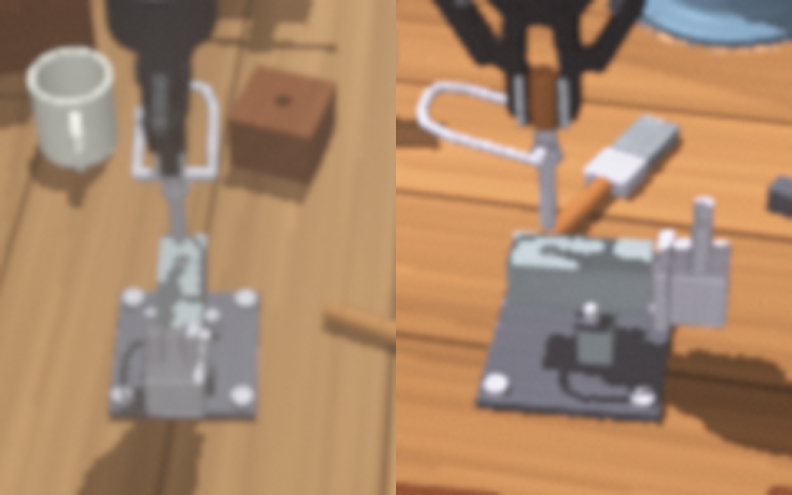

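Run:
```python
from h import *
q2=down(TH+np.pi/2)
movel(hp(0,.210),q2,speed=0.05); pause(.2)
f0=np.mean([read_ft_force() for _ in range(3)],0); t0=read_ft_torque(); print(f0,t0)
z=.210
while z>.187:
    z-=.0015; movel(hp(0,z),q2,speed=0.03)
    f=read_ft_force()-f0; t=read_ft_torque()-t0
    print(round(z,4),round(read_eef_pos()[2],4),"U %.1f V %.1f Z %.1f"%(f@U,f@V,f[2]))
    if np.abs(f).max()>6: break
print(read_time_s(),read_eef_pos()-hp(0,z))
```

```text
[ 0.74830335  0.06068098 -1.54903437] [ 0.03019514  0.02161574 -0.01102776]
0.2085 0.2085 U 0.2 V -0.5 Z -0.2
0.207 0.2069 U -0.2 V -1.3 Z -0.6
0.2055 0.2054 U 0.2 V -1.5 Z -1.2
0.204 0.2038 U 0.0 V 0.3 Z -0.8
0.2025 0.2024 U 0.5 V -0.3 Z 0.2
0.201 0.2008 U -0.3 V -1.7 Z -0.3
0.1995 0.1993 U 0.1 V -0.9 Z 0.1
0.198 0.1978 U -0.4 V -0.4 Z -0.3
0.1965 0.1963 U 0.6 V -0.9 Z -0.8
0.195 0.1948 U 0.3 V -1.3 Z -0.8
0.1935 0.1933 U 0.6 V -1.1 Z -0.8
0.192 0.1919 U 0.8 V -1.3 Z -0.7
0.1905 0.1903 U -0.2 V -0.9 Z -0.8
0.189 0.1888 U 0.7 V -1.6 Z -0.9
0.1875 0.1873 U 0.6 V -0.9 Z -0.7
0.186 0.1858 U 0.3 V -1.3 Z -0.9
25.825 [-7.63564419e-05  4.95394395e-05 -1.55427435e-04]
```

Run:
```python
from h import *
q2=down(TH+np.pi/2)
f0=np.array([0.75,0.06,-1.9])
z=.186
while z>.1445:
    z-=.003 if z>.152 else .001
    movel(hp(0,z),q2,speed=0.03)
    f=read_ft_force()-f0
    print(round(z,4),round(read_eef_pos()[2],4),"U %.1f V %.1f Z %.1f"%(f@U,f@V,f[2]))
    if np.abs(f).max()>7: break
print(read_time_s(),read_eef_pos()-hp(0,z), read_finger_gap())
shot("scene","i1"); shot("side","i1s"); shot("wrist","i1w")
a=cv2.imread("pics/i1.png");b=cv2.imread("pics/i1s.png")
z=lambda im,x,y,w,h,f: cv2.resize(im[y:y+h,x:x+w],None,fx=f,fy=f,interpolation=cv2.INTER_CUBIC)
cv2.imwrite("pics/i1z.png",np.hstack([z(b,200,120,120,150,3.3),z(a,210,170,120,150,3.3)]))
```

```text
0.183 0.1826 U 0.7 V -1.5 Z -0.7
0.18 0.1797 U 0.3 V -0.2 Z -0.9
0.177 0.1767 U 0.6 V -1.3 Z 0.2
0.174 0.1737 U 1.3 V -1.2 Z -0.4
0.171 0.1707 U 0.4 V -1.4 Z -0.7
0.168 0.1677 U 0.5 V -0.3 Z -0.5
0.165 0.1647 U 1.3 V -1.4 Z -0.7
0.162 0.1617 U 0.8 V -0.4 Z 0.2
0.159 0.1587 U -0.1 V -1.2 Z 0.1
0.156 0.1557 U 1.3 V -1.7 Z -0.3
0.153 0.1527 U 0.2 V -1.4 Z -0.8
0.15 0.1497 U 0.4 V -0.3 Z -0.6
0.149 0.149 U 0.3 V -1.0 Z -0.9
0.148 0.148 U 0.6 V -0.8 Z -1.1
0.147 0.1478 U 0.6 V -3.4 Z 6.1
0.146 0.1477 U 1.6 V -3.6 Z 9.8
29.825 [ 3.91489241e-04 -2.20055174e-05  1.70942545e-03] 0.01971681767033961
```

View pics/i1z.png

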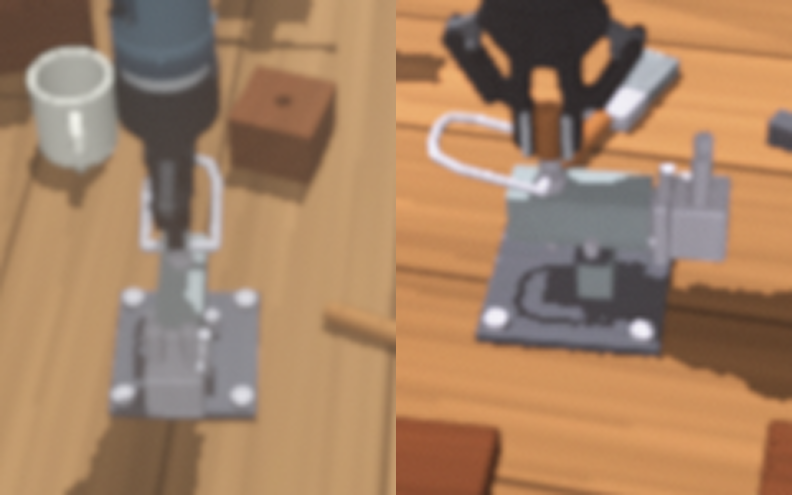

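Run:
```python
from h import *
q2=down(TH+np.pi/2)
movel(hp(0,.1476),q2,speed=0.03); print(read_ft_force())
move_gripper(0.05); 
movel(hp(0,.25),q2,speed=0.2)
move_gripper(0.0)
# view
q=down(TH)
move_ptp(hp(-0.10,0.27),q)
p,im=shot("wrist","k1"); np.save("k1.npy",p); print(read_time_s())
for n in ["ring_bar","pin_grip","pin_collar"]:
    print(n,[(np.round(d["at"],1).tolist(),round(d["confidence"],2)) for d in tip_of("wrist",n)][:2])
a15=np.radians(15)
for X in [hp(-.0773,.1367),hp(0,.166),hp(0,.116)]: print(proj(p,X))
```

```text
[-1.36117054  0.91279943  1.33210097]
33.0833
ring_bar [([283.7, 176.0], 0.86)]
pin_grip [([283.0, 56.0], 0.82)]
pin_collar [([283.6, 60.8], 0.69)]
[280.25574257 177.1987318 ]
[280.22948905  55.76098476]
[280.45331728  60.69024611]
```

View pics/k1.png

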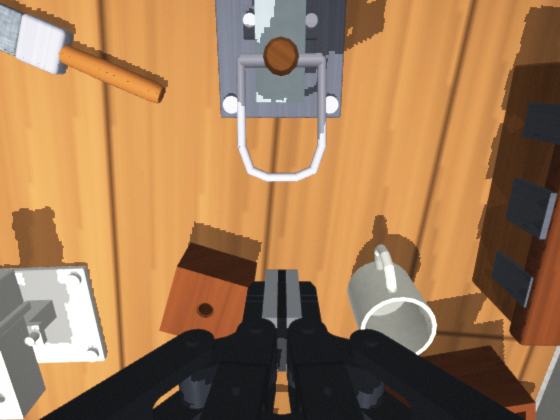

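```bash
cat > press.py <<'E'
from h import *
phi=np.radians(20)
rot=R.from_rotvec(V*phi)*R.from_quat(down(TH+np.pi/2)); q=rot.as_quat(); tz=rot.apply([0,0,1])
def pos(th,gap=0.0):
    b=np.radians(15)-th
    bar=hp(-0.08*np.cos(b),0.116+0.08*np.sin(b))
    return bar-tz*(0.003+gap+0.019)
E
python3 - <<'E'
from press import *
print(tz)
for th,g in [(0,.06),(0,.01),(.6,0),(1.1,0)]: print(pos(th,g),inverse_kinematics(pos(th,g),q))
move_ptp(pos(0,.06),q)
movel(pos(0,.008),q,speed=0.1); pause(.2)
f0=np.mean([read_ft_force() for _ in range(4)],0); print(f0,read_time_s())
for th in np.r_[0:1.13:0.07]:
    movel(pos(th),q,speed=0.06)
    f=read_ft_force()-f0
    print(round(th,2),"U %.1f V %.1f Z %.1f"%(f@U,f@V,f[2]),round(read_eef_pos()[2],4))
    if np.abs(f).max()>10: print("STOP");break
p,im=shot("scene","c1"); shot("side","c1s"); print(read_time_s())
a=cv2.imread("pics/c1.png");b=cv2.imread("pics/c1s.png")
z=lambda im,x,y,w,h,f: cv2.resize(im[y:y+h,x:x+w],None,fx=f,fy=f,interpolation=cv2.INTER_CUBIC)
cv2.imwrite("pics/c1z.png",np.hstack([z(b,200,120,120,150,3.3),z(a,210,170,120,150,3.3)]))
E
```

```text
[-0.03040364  0.34066611 -0.93969262]
[ 0.58416232 -0.15260276  0.21376032] [ 0.47407731  0.4338149  -0.1667587   1.64816236 -0.26646354  1.21838361
  2.08917436]
[ 0.58264214 -0.13556946  0.16677569] [ 0.46950632  0.47263763 -0.19090078  1.70127111 -0.26294121  1.12242348
  2.08522527]
[ 0.58217758 -0.13036414  0.11013002] [ 0.47957642  0.541884   -0.21376388  1.73504105 -0.25166643  1.02088058
  2.09604551]
[ 0.58022509 -0.10848697  0.07719797] [ 0.46472531  0.57528854 -0.23412549  1.76956899 -0.24832651  0.94616607
  2.07883195]
[-0.12123008 -0.97629154  0.70900557] 35.6917
0.0 U 1.2 V 0.6 Z -1.3 0.1569
0.07 U 0.2 V 1.0 Z 0.9 0.1517
0.14 U 0.1 V 1.3 Z 1.0 0.146
0.21 U -0.5 V 1.3 Z 0.8 0.1402
0.28 U 0.8 V -0.1 Z 0.0 0.1346
0.35 U 0.1 V -0.5 Z 0.2 0.129
0.42 U -0.5 V 0.4 Z -0.4 0.1234
0.49 U 0.9 V 0.3 Z 0.6 0.118
0.56 U 0.7 V 0.0 Z 0.4 0.1126
0.63 U 0.8 V 0.0 Z 0.5 0.1073
0.7 U 0.8 V -0.5 Z -0.3 0.1022
0.77 U 1.0 V 0.1 Z -0.2 0.0972
0.84 U 1.4 V -0.0 Z -0.6 0.0925
0.91 U 1.0 V 0.1 Z -1.2 0.0879
0.98 U 0.7 V 0.6 Z -0.1 0.0836
1.05 U 1.0 V -0.3 Z -0.8 0.0796
1.12 U 0.9 V -0.3 Z 0.4 0.0758
40.075
```

View pics/c1z.png

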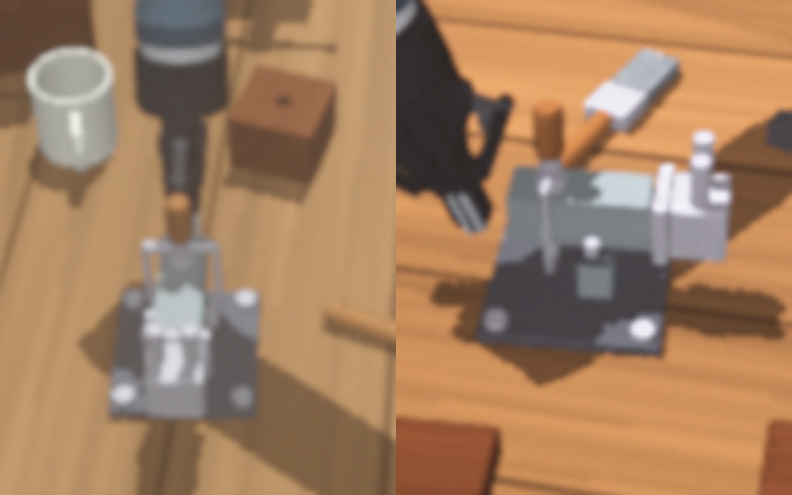

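Run:
```python
from press import *
movel(pos(1.12,.0)-U*0.04+np.array([0,0,.01]),q,speed=0.1)
movel(pos(0,.12)-U*0.03,q,speed=0.2)
move_ptp((0.572,-0.14,0.27),down(np.pi/2))
p,im=shot("wrist","e1"); shot("scene","e1s"); shot("side","e1d"); print(read_time_s(),read_eef_pos(),read_ft_force())
for c in ("wrist","scene","side"):
  for n in ["ring_bar","pin_grip","pin_collar"]:
    print(c,n,[(np.round(d["at"],1).tolist(),round(d["confidence"],2)) for d in tip_of(c,n)][:2], proj(P(c),{"ring_bar":hp(0,.036),"pin_grip":hp(0,.146),"pin_collar":hp(0,.1)}[n]).round(1))
a=cv2.imread("pics/e1s.png");b=cv2.imread("pics/e1d.png");w=cv2.imread("pics/e1.png")
z=lambda im,x,y,w,h,f: cv2.resize(im[y:y+h,x:x+w],None,fx=f,fy=f,interpolation=cv2.INTER_CUBIC)
cv2.imwrite("pics/e1z.png",np.hstack([z(b,200,150,110,190,2.4),z(a,225,170,110,190,2.4),z(w,225,0,110,190,2.4)]))
```

```text
43.5833 [ 0.57193689 -0.14036967  0.26981727] [-0.01495179  0.78823429  0.35412751]
wrist ring_bar [] [283.8  73.7]
wrist pin_grip [([285.3, 71.1], 0.76)] [284.9  69.8]
wrist pin_collar [([285.5, 71.7], 0.83)] [284.3  71.9]
scene ring_bar [([257.8, 246.3], 0.54)] [257.5 246.7]
scene pin_grip [([258.2, 210.1], 0.87)] [255.9 209.4]
scene pin_collar [([255.1, 222.9], 0.57)] [256.6 225.7]
side ring_bar [([327.3, 286.3], 0.68), ([258.9, 210.5], 0.4)] [255.  214.3]
side pin_grip [([255.7, 186.6], 0.52), ([269.2, 351.0], 0.33)] [252.9 186.2]
side pin_collar [] [253.8 198.4]
```

View pics/e1z.png

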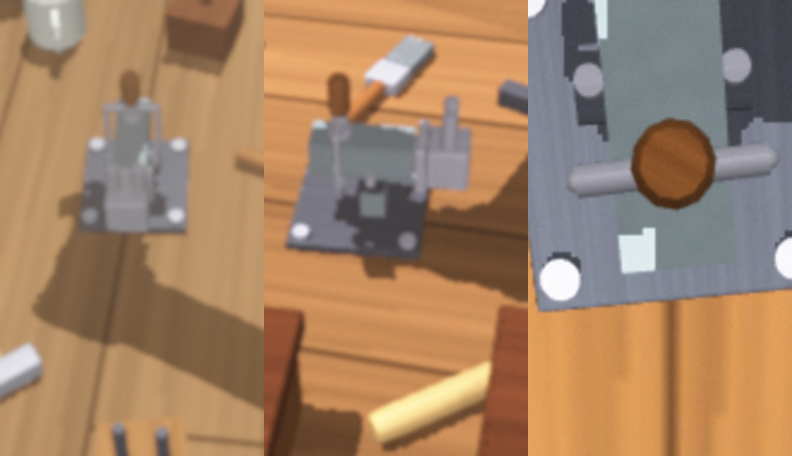

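View pics/e1s.png

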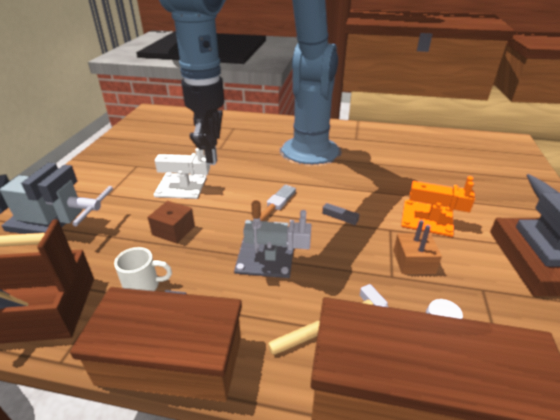

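Run:
```python
from bench import *
print(read_time_s()); print(sign_off())
```

```text
44.0333
the job is handed in; nothing more can be done
None
```

The job is done and handed in at 44 s of the 72 s allowed. The sign-off reports no verdict, so the result below rests on my own checks.

- **Fork:** I pushed it in about 15 mm on its end face, with about 4 N. A straight-down view through the hole then showed the fork's hole in line to about 1 mm. The end-face edge in another picture suggested about 1.5 mm out instead; both are within limits.
- **Pin:** I took it from its stand and turned it so the ring pointed away from the fork. It went into the hole at the first try without resistance. I pushed it down until the collar bedded, at the expected height, with about 10 N.
- **Ring:** I pressed the bar down past its snap point, never reading more than about 1.5 N, and it snapped shut.

**Last checks:**
- The closed ring's bar showed in the scene picture within 1 pixel of where it should be.
- The grip was within about 3 pixels of its expected place in all three cameras, and the collar within about 3 pixels in the two that found it. From above, the pin looked upright and centred on the tube.
- No bystander looked moved in the last scene picture; I did not measure this.
- The arm was clear of everything.

**Disagreements:**
- The side camera's best match for the bar was somewhere else on the bench; its second, weaker match was about 5 pixels from the expected place.
- The wrist camera did not find the bar, since the pin hid it.
- The side camera did not find the collar.

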